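# Crank the bottle out and free its push-and-turn cap

## Task

Crank the black handwheel clockwise until the bottle's carriage has come out from under the hood and its red pointer stands level with the fixed red mark beside it. Then press the white safety cap down against its spring, twist it anticlockwise to its stop while it is pressed, and lift it off; finish while holding the cap still and upright, straight above the bottle, with about five centimetres of air between the bottle's mouth and the cap. Leave the carriage at the mark and the other things on the bench where they are.

Things in the scene. Friction and masses are not known exactly. Their poses are not given: they have to be found in the camera images.
- station: Fixed bench fixture with a grey bed 250 x 250 x 12 mm, yaw varies; origin on the bench, x away from the robot. Bottle carriage runs along its x at y = +45 mm. Grey hood over the parked bottle: roof x +40 to +130, y +6 to +84, z 132 to 138 mm, yellow front edge. Blue gearbox (top z 62 mm) under the handwheel. A red mark stands in a slot beside the carriage.
- carriage (a joint): Travel of the bottle carriage towards the station's -x (towards the robot), m: 0 parked fully under the hood, 0.120 front end stop; the mark asks for 0.078 to 0.105. It is driven by the handwheel, 30 mm per radian, and stays where it is left (holds about 13 N).
- wheel (a joint): Angle of the handwheel, rad, growing clockwise as seen from above: 0 carriage parked (start), 4.0 end stop; the mark asks for 2.6 to 3.5. Turns with about 0.4 N m and stays where it is left.
- wheel_grip (a point): Centre of the handwheel's rim: black round wheel, 61 mm diameter, 16 mm thick, upright axis, 88 mm above the bench, yellow arrow and white line on its face. Rim from 8 mm below to 8 mm above this point. Gripped across the rim from above at any yaw; the gearbox top is 26 mm below this point.
- neck (a point): Centre of the bottle's mouth, 107 mm above the bench, z up, axes parallel to the station's; moves with the carriage. Amber bottle of 52 mm diameter, fixed in its black nest on the carriage; nest rim (62 mm diameter) 60 mm below this point. The neck is 42 mm wide over its lugs.
- pointer (a point): Red pointer on the left (+y) edge of the carriage, in line with the bottle's axis; moves with the carriage.
- mark_line (a point): Red line on the small black fixed mark (14 x 12 x 10 mm) in the slot to the left (+y) of the carriage; axes parallel to the station's. Its place along the slot varies. The pointer is level with it when both have the same station x.
- cap_center (a point): Centre (half-way up) of the white ribbed round cap, 53 mm diameter, 27 mm high, about 55 g, loose on the bottle. Locked, it stands 1.5 mm above neck with axes parallel to the station's; a red line on its top runs from its centre to -x. Gripped across its sides from above at any yaw; nothing lies beside it for 45 mm below this point once at the mark.
- cap_edge (a point): Point on the cap's side 24 mm from its axis along the cap's own y, at half height; shows how far the cap is turned.
- tape_masking: Bystander: roll of masking tape, 100 mm diameter, 25 mm high, lying on the bench; origin at the centre of its underside.
- sanding_block: Bystander: brown sanding block, 60 x 110 x 35 mm; origin at the centre of its underside.
- screwdriver_red: Bystander: red-handled screwdriver, 180 mm long, lying on the bench; origin under its middle.
- cap: The same cap at the centre of its lower rim, 13.5 mm below cap_center. Bayonet: press 5 to 8 mm down (spring 5 N at first, about 11 N at 6 mm, solid at 9 to 10 mm) to pass a detent at 4 mm, turn anticlockwise seen from above while pressed; at 0.9 to 1.1 rad from locked it can be lifted, a stop blocks at about 1.17. Raise 20 mm to clear the neck.

How it is judged:
On the way, in this order (a step that is already met when the one before it is completed fails the run):
1. carriage cranked to the red mark (within 7 mm) with the cap still locked on (x of pointer in the frame of mark_line between -0.007 and 0.007 m and velocity of joint carriage between -0.01 and 0.01 m/s and z of cap_center in the frame of neck between -0.001 and 0.004 m and x of cap_edge in the frame of neck above -0.006 m), for 0.2 s.
2. cap pressed down at least 3.5 mm by the fingers, not yet turned (x of pointer in the frame of mark_line between -0.007 and 0.007 m and z of cap_center in the frame of neck below -0.002 m and x of cap_edge in the frame of neck above -0.011 m and contact force between the fingers and cap above 1 N), for 0.05 s.
3. cap turned anticlockwise about 45 degrees or more while still on the neck (x of pointer in the frame of mark_line between -0.007 and 0.007 m and x of cap_edge in the frame of neck below -0.016 m and z of cap_center in the frame of neck below 0.006 m), for 0.05 s.
At the end, for the whole second after the job is handed in: The carriage stands within 7 mm of the mark; the fingers hold the cap still (under 30 mm/s), upright within 14 degrees, its axis within 25 mm of the bottle's, its lower rim 25 to 100 mm above the bottle's mouth, touching no part of the station (x of pointer in the frame of mark_line between -0.007 and 0.007 m and z of cap_center in the frame of neck between 0.0385 and 0.1135 m and horizontal distance between cap_center and neck below 0.025 m and angle between cap_center's own z axis and vertical below 0.25 rad and linear speed of cap below 0.03 m/s and contact force between the fingers and cap above 1 N and contact force between cap and station below 0.05 N); the arm keeps its last pose, push and grip.
It fails at once if a bystander (tape, sanding block or red screwdriver) moved by more than 20 mm (distance of any of tape_masking, sanding_block, screwdriver_red from where it was at the start of the episode above 0.02 m).
It also fails if it takes over 58 s, if anything falls off the work surface, if the arm or the gripper's body presses on something with over 40 N, if the wrist force passes 120 N, or if a joint passes its speed limit or range.

## Robot

A 6-joint arm with a two-finger parallel gripper is mounted at the origin on a cart in front of the work surface, level with it; the furniture and walls round the work are solid. World frame = base frame: x ahead of the robot, y to its left, z up, the work surface at z = 0. Lengths are in m, angles in rad, forces in N, time in s.
With the tool pointing down it reaches from about 0.25 to 0.8 m from the base axis. Payload 3.9 kg.
Tool frame: the origin (TCP) lies midway between the tips of the shut fingers; the grasp point (between the pads) lies behind it (ctrl.grasp_offset is the z of the grasp point in the tool frame, in m); z points along the fingers, y is the line along which they close (so a half turn about z gives the same grasp; the last joint's range is limited). The gripper opens to 85 mm and grips with 20 to 120 N. Pads are 22 mm wide; open, the fingers measure 114 mm over their backs; the gripper's body (76 mm by 85 mm) begins 54 mm behind the grasp point. The pads swing forward as they close: fully open they stand 13 mm farther back than shut.
Start: joints at [-1.118, 0.26, -0.138, 1.173, 0, 1.571], TCP at [0.23, -0.472, 0.231] pointing down, gripper open.
Joint ranges: [-2.78, 2.78], [-0.83, 1.72], [-1.28, 1.37], [-1.9, 2.12], [-1.57, 1.48], [-3.14, 3.14]. Speed limits (rad/s): [2.57, 2.57, 3.14, 3.14, 3.14, 3.14].

## Interface

Orientations are given as a unit quaternion [w, x, y, z].
In Python, from bench import ctrl, camera, calibration gives the robot as it stands.
- The arm moves only by the tool arm_command, never from a script. Its argument "moves" is a list of rows, each a list of 3 entries, a list of its own where there are three numbers: the finger opening in m, from 0 to 0.0854, then the shift along the world's x, y, z in m, then the turn about the world's z in rad. In form: [[fingers, [dx, dy, dz], spin], ...]. A call has 1 to 8 rows; each row is the pose to reach, as a shift and turn from the pose commanded when the call began; what a row does not reach only later rows make up. A row lasts 1/12 s, in which the tool goes at most 41.7 mm and 7.16 degrees, less where a joint would pass 70% of its speed; a pose out of reach is approached as far as the arm can. A call with a gripper value outside its range is refused whole. The fingers move at their own pace and stop on an object; "newtons" is the grip in N (left out, the last holds). Time passes only in rows, so rows that repeat a pose let the fingers close. It gives the time, the measured TCP pose, the force, the opening and the grip force at its end, in the units of the state.
- ctrl.state(): the state, without advancing time (a new reading comes with each control period).
- camera(name): name is "scene" or "top" or "wrist"; returns (picture, depth): 480x640x3 uint8, red, green, blue; 480x640 float32, m along the optical axis (not along the pixel's ray), 0 where there is no reading.
- calibration(name): a dict with "fovy" (degrees; the focal length in pixels is half the picture's height over the tangent of half this angle, whatever the lens; pixels are square), "cx", "cy" (the principal point, pixels), "R" (3x3) and "t" (3): a world point X has camera coordinates R X + t. Camera axes: x right, y down, z forward; pixel columns grow to the right and rows downward; lengths in m; the calibration is good to about 2 mm. A picture is of the moment at which its call begins: read the wrist's pose just before it. calibration takes no time and is no camera call; for the wrist camera it gives the pose at the moment of the call.
- ctrl.hand_in(): hands the job in; it is judged then, once.
The state is a dict: "t": time; "joint_pos": joint angles; "joint_velocities": joint speeds; "joint_torque": joint torques, N m; "ee_pos": TCP position; "orientation": TCP orientation; "contact_force": force on the tool from outside, world axes, zero at the start; "wrist_torque": the same for the moment, N m; "grip_width": finger opening in m; "finger_force": force on a finger pad.
Only numpy, scipy, OpenCV 4.12 (cv2) and the standard library are available. Lean on these libraries where they do the work, as an engineer would, in place of code of your own. Each camera call takes 0.05 s, during which the arm holds its last target. There are 200 camera calls.

## Working session

There is one attempt and no reset: what is moved stays moved. The work goes in short steps, Python scripts to look and compute and a tool call to move; the robot and the scene stay as the last step left them, time stands still between calls to the robot, and variables do not carry over. Pictures are saved under pics/ and viewed, at most 10 in all, crops included, and the job is handed in when it is done.

Besides the shell and the picture viewer there is one more tool, called after "Call:" as a command line: name --argument value ..., lists and objects as JSON in quotes. arm_command: Moves the arm, as the interface text tells. Its arguments: {"type":"object","properties":{"moves":{"type":"array","items":{"type":"array"}},"newtons":{"type":"number"}},"required":["moves"]}

```bash
mkdir -p pics; ls; cat > h.py <<'E'
import numpy as np, cv2
from bench import ctrl, camera, calibration
def ray(c,u,v):
    f=240/np.tan(np.radians(c["fovy"])/2); R=np.array(c["R"]);t=np.array(c["t"])
    d=R.T@np.array([(u-c["cx"])/f,(v-c["cy"])/f,1.0]); return -R.T@t,d
def onplane(c,u,v,z):
    o,d=ray(c,u,v); return o+d*(z-o[2])/d[2]
def snap(n,fn):
    c=calibration(n); p,d=camera(n); cv2.imwrite("pics/"+fn+".png",p[:,:,::-1]); np.savez("pics/"+fn,p=p,d=d,**{k:np.array(c[k]) for k in c}); return c,p,d
def load(fn):
    z=np.load("pics/"+fn+".npz"); return z,z["p"],z["d"]
E
python3 - <<'E'
from h import *
for n in("top","scene"):
    c,p,d=snap(n,n+"0"); print(n,c)
print(ctrl.state(),ctrl.grasp_offset)
E
```

```text
pics
top {'fovy': 54.13916464995204, 'cx': 314.1201679083999, 'cy': 234.36037684690788, 'R': array([[ 0.02040734, -0.99957065,  0.02102517],
       [-0.98419404, -0.02378468, -0.17548899],
       [ 0.17591372, -0.01711158, -0.98425686]]), 't': array([-0.07319901,  0.60967882,  1.17243351])}
scene {'fovy': 42.74123750635061, 'cx': 304.4603498624795, 'cy': 234.4904752219231, 'R': array([[-0.59583966, -0.80306593, -0.00775905],
       [-0.34074023,  0.26153932, -0.90304667],
       [ 0.72723531, -0.5354272 , -0.42947237]]), 't': array([0.33585022, 0.30425996, 1.13857433])}
{'t': 0.1, 'joint_pos': array([-1.11798229e+00,  2.60625952e-01, -1.39269965e-01,  1.17269105e+00,
        2.79213702e-05,  1.57077981e+00]), 'joint_velocities': array([-0.0005387 , -0.00166549,  0.00368782, -0.00031223,  0.00086494,
       -0.00077707]), 'joint_torque': array([ 1.28825841e-04, -4.06509125e+01,  2.54527152e+01,  1.01740440e-02,
        1.81791147e-04,  6.08342177e-06]), 'ee_pos': array([ 0.22942136, -0.47152527,  0.23053282]), 'orientation': array([-8.75606687e-04,  9.74476986e-01,  2.24485638e-01, -1.87367867e-04]), 'contact_force': array([ 0.36016185, -0.88041869, -0.05213265]), 'wrist_torque': array([-0.03156385, -0.00723672, -0.03354126]), 'finger_force': 0.0, 'grip_width': 0.08508547812978957} -0.0187
```

View pics/top0.png

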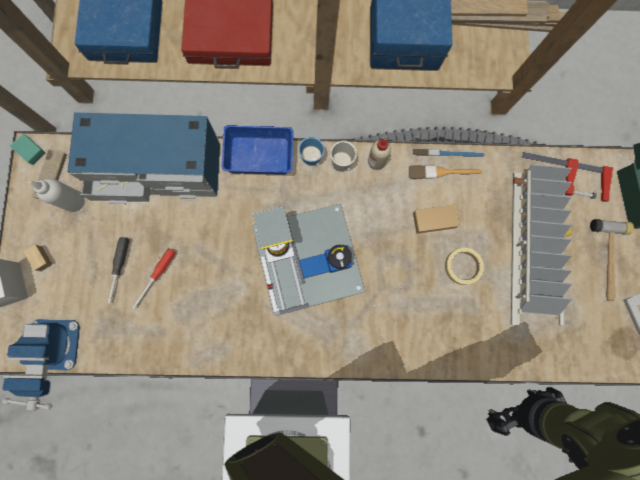

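View pics/scene0.png

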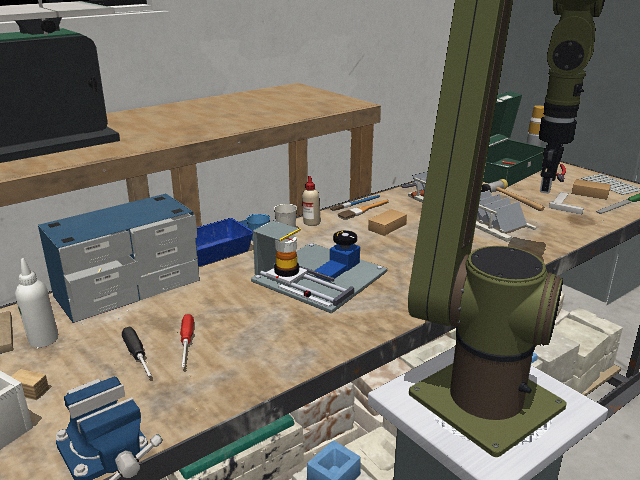

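The top view shows the station with its centre near (308,258), the handwheel at (340,257), the hood's yellow edge near (278,245) and the red mark near (270,287). The tape (465,265), sanding block (436,219) and screwdriver (155,278) are all clear of it. I'll measure and enlarge.

```bash
python3 - <<'E'
from h import *
c,p,d=load("top0")
x0,y0,x1,y1=240,190,380,320
cv2.imwrite("pics/crop0.png",cv2.resize(p[y0:y1,x0:x1,::-1],None,fx=4.5,fy=4.5,interpolation=cv2.INTER_CUBIC))
hsv=cv2.cvtColor(p,cv2.COLOR_RGB2HSV)
def blobs(name,m,z):
    m=m.astype(np.uint8); m[:190]=0;m[320:]=0;m[:,:240]=0;m[:,380:]=0
    n,l,s,ce=cv2.connectedComponentsWithStats(m)
    for i in range(1,n):
        if s[i,4]>=3: print(name,s[i],ce[i].round(1),onplane(c,*ce[i],z).round(4))
H,S,V=cv2.split(hsv)
blobs("black",(V<50),.096)
blobs("red",((H<6)|(H>174))&(S>120)&(V>90),.03)
blobs("yellow",(H>22)&(H<34)&(S>150)&(V>120),.138)
blobs("blue",(H>105)&(H<125)&(S>150),.062)
# bed: grey low sat
m=((S<60)&(V>90)).astype(np.uint8); m[:190]=0;m[320:]=0;m[:,:240]=0;m[:,380:]=0
m=cv2.morphologyEx(m,cv2.MORPH_CLOSE,np.ones((15,15)))
cn=max(cv2.findContours(m,0,2)[0],key=cv2.contourArea)
for q in cv2.approxPolyDP(cn,5,True)[:,0]: print(q,onplane(c,*q,.012).round(4), d[q[1],q[0]])
E
```

```text
red [268 285   4   3   8] [269.4 286.2] [0.4752 0.0539 0.03  ]
yellow [282 240  10   3  14] [287.1 241.3] [0.5776 0.007  0.138 ]
yellow [271 243  10   3  10] [275.5 244. ] [0.5703 0.0348 0.138 ]
yellow [262 246   7   3   9] [265. 247.] [0.5624 0.0599 0.138 ]
yellow [332 247  12   6  18] [338.5 248.9] [ 0.5618 -0.1179  0.138 ]
yellow [271 251   3   2   3] [272.  251.7] [0.5514 0.0426 0.138 ]
yellow [275 253   3   1   3] [276. 253.] [0.5484 0.0328 0.138 ]
blue [300 250  39  27 530] [316.4 265. ] [ 0.53  -0.067  0.062]
blue [346 263   6   5  12] [348.8 264.8] [ 0.5324 -0.1504  0.062 ]
[240 190] [0.7374 0.1454 0.012 ] 1.3041606
[240 202] [0.7036 0.1438 0.012 ] 1.2959856
[251 203] [0.7016 0.1137 0.012 ] 1.2919813
[258 273] [0.5108 0.0868 0.012 ] 1.2632829
[243 273] [0.5099 0.1265 0.012 ] 1.2583545
[240 264] [0.5338 0.1356 0.012 ] 1.2634645
[243 312] [0.4077 0.1217 0.012 ] 1.2457879
[247 294] [0.4548 0.1134 0.012 ] 1.2538826
[261 294] [0.4555 0.0766 0.012 ] 1.2538673
[263 311] [0.4114 0.0696 0.012 ] 1.2437347
[273 319] [0.3913 0.0426 0.012 ] 1.2410016
[367 319] [ 0.3963 -0.2039  0.012 ] 1.2486801
[379 312] [ 0.4151 -0.2356  0.012 ] 1.2487247
[379 190] [ 0.7475 -0.2369  0.012 ] 1.311614
```

View pics/crop0.png

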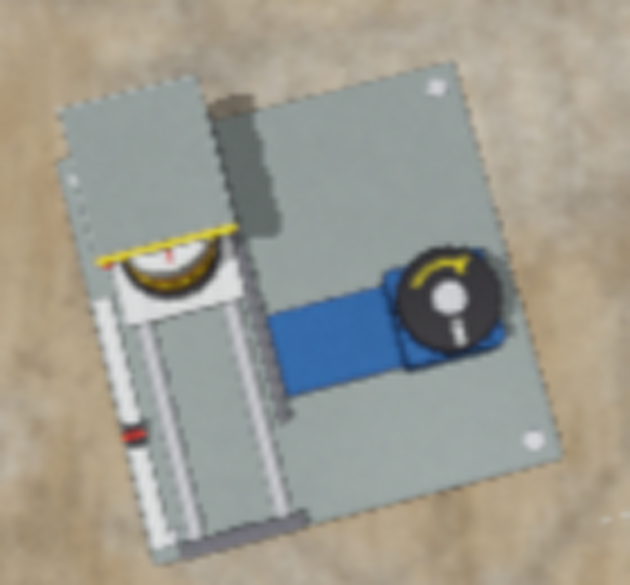

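The enlarged crop shows the wheel centre at crop (449,297), the bed corners (455,63), (560,458), (155,562), the red mark line at (135,435), and the cap half visible under the yellow edge (98,263)-(238,228). Next I'll compute the station pose.

```bash
python3 - <<'E'
from h import *
c,p,d=load("top0")
P=lambda u,v,z:onplane(c,240+(u+.5)/4.5-.5,190+(v+.5)/4.5-.5,z)
A,B,C=P(455,63,.012),P(560,458,.012),P(155,562,.012)
print(A,B,C,np.linalg.norm(A-B),np.linalg.norm(B-C))
e=A-B;f=C-B; y1=np.arctan2(e[1],e[0]);y2=np.arctan2(f[1],f[0])-np.pi/2
print("yaw",y1,y2)
Y=(y1+y2)/2;O=(A+C)/2
R=np.array([[np.cos(Y),-np.sin(Y)],[np.sin(Y),np.cos(Y)]])
S=lambda q:(R.T@(q[:2]-O[:2])).round(4)
print("origin",O)
w=P(449,297,.096);print("wheel",w,S(w))
for z in(.018,.024,.03): m=P(135,435,z);print("mark",m,S(m), "ptr",S(P(107,267,z)))
for q in((98,263),(238,228)): print("hood",S(P(*q,.138)))
def wp(u,v):
    u=240+u/4.5;v=190+v/4.5; dd=d[int(round(v)),int(round(u))]; o,r=ray(c,u,v); return (o+r*dd).round(4)
print("depth wheel",wp(430,320),"mark",wp(135,435),"bed",wp(350,180),"hood",wp(150,170), "cap",wp(170,255))
E
```

```text
[ 0.70613743 -0.13150194  0.012     ] [ 0.46828357 -0.19600228  0.012     ] [0.40294535 0.04029903 0.012     ] 0.2464442146364632 0.24516809415302807
yaw 0.2648079531484392 0.2697637752852442
origin [ 0.55454139 -0.04560145  0.012     ]
wheel [ 0.55121565 -0.12331695  0.096     ] [-0.0237 -0.0741]
mark [0.47594268 0.05420408 0.018     ] [-0.0494  0.117 ] ptr [0.0513 0.1104]
mark [0.47555384 0.05375664 0.024     ] [-0.0499  0.1167] ptr [0.0503 0.1101]
mark [0.47516499 0.05330919 0.03      ] [-0.0504  0.1164] ptr [0.0494 0.1098]
hood [0.035  0.1087]
hood [0.0354 0.0313]
depth wheel [ 0.5371 -0.1139  0.0962] mark [0.4744 0.0525 0.0271] bed [ 0.6325 -0.0702  0.0043] hood [0.611  0.0418 0.1333] cap [0.5665 0.0301 0.1206]
```

Call:
arm_command --moves '[[0.0854,[0.028,0.03,0],0.124],[0.0854,[0.056,0.06,0],0.248],[0.0854,[0.084,0.09,0],0.372],[0.0854,[0.112,0.12,0],0.496],[0.0854,[0.14,0.15,0],0.62],[0.0854,[0.168,0.18,0],0.744],[0.0854,[0.196,0.21,0],0.868],[0.0854,[0.224,0.24,0],0.992]]'

```text
t: 0.77
ee_pos: [0.4544, -0.2302, 0.231]
orientation: [-0.0, 0.748, 0.663, -0.0]
contact_force: [-0.4, -0.6, 0.7]
grip_width: 0.0857
finger_force: 0.0
```

Call:
arm_command --moves '[[0.0854,[0.02,0.022,0],0.124],[0.0854,[0.04,0.044,0],0.248],[0.0854,[0.06,0.066,0],0.372],[0.0854,[0.08,0.09,0],0.496],[0.0854,[0.097,0.108,0],0.62],[0.0854,[0.097,0.108,0],0.744],[0.0854,[0.097,0.108,-0.01],0.868],[0.0854,[0.097,0.108,-0.02],0.992]]'

```text
t: 1.43
ee_pos: [0.5513, -0.1234, 0.211]
orientation: [0.0, 0.342, 0.94, -0.0]
contact_force: [0.3, -0.1, -0.7]
grip_width: 0.0857
finger_force: 0.0
```

Call:
arm_command --moves '[[0.0854,[0,0,0],0.124],[0.0854,[0,0,0],0.248],[0.0854,[0,0,0],0.372],[0.0854,[0,0,0],0.496],[0.0854,[0,0,0],0.62],[0.0854,[0,0,0],0.744],[0.0854,[0,0,0],0.868],[0.0854,[0,0,0],0.992]]'

```text
t: 2.1
ee_pos: [0.5503, -0.124, 0.2107]
orientation: [-0.001, -0.146, 0.989, 0.0]
contact_force: [0.4, -0.3, -0.1]
grip_width: 0.0851
finger_force: 0.0
```

Call:
arm_command --moves '[[0.0854,[0,0,0],0.124],[0.0854,[0,0,0],0.248],[0.0854,[0,0,0],0.372],[0.0854,[0,0,0],0.496],[0.0854,[0,0,0],0.6],[0.0854,[0,0,0],0.6]]'

```text
t: 2.6
ee_pos: [0.5503, -0.124, 0.2108]
orientation: [-0.0, -0.43, 0.903, 0.0]
contact_force: [0.5, 0.1, -0.9]
grip_width: 0.0853
finger_force: 0.0
```

```bash
python3 - <<'E'
from h import *
s=ctrl.state();print(s["t"],s["joint_pos"],s["ee_pos"],s["contact_force"])
c,p,d=snap("wrist","w0");snap("top","top1")
E
```

```text
2.6 [-2.21642742e-01  3.36772303e-01 -8.17761082e-02  1.15340358e+00
 -2.28768342e-05 -1.11043504e+00] [ 0.55029459 -0.12401362  0.21077301] [ 0.46130402  0.10592662 -0.90973916]
```

View pics/w0.png

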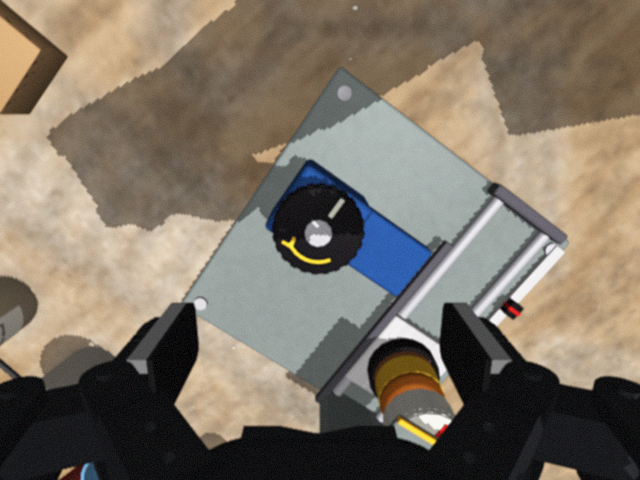

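The wrist view shows the wheel at about (319,229), the red mark at (513,309), and the bottle at (405,385) under the yellow edge.

```bash
python3 - <<'E'
from h import *
c,p,d=load("w0")
hsv=cv2.cvtColor(p,cv2.COLOR_RGB2HSV);H,S,V=cv2.split(hsv)
P3=lambda u,v:np.add(*[a*b for a,b in zip(ray(c,u,v),(1,d[int(v),int(u)]))]).round(4)
pts=[]
m=np.zeros((480,640),bool)
f=240/np.tan(np.radians(c["fovy"])/2)
o=-c["R"].T@c["t"]
v,u=np.mgrid[150:310,230:400]
cam=np.stack([(u-c["cx"])/f,(v-c["cy"])/f,np.ones(u.shape)],-1)*d[150:310,230:400,None]
w=(cam-c["t"])@c["R"]
k=(w[...,2]>.085)&(w[...,2]<.105)
(x,y),r=cv2.minEnclosingCircle(w[k][:,:2].astype(np.float32)); print("wheel",x,y,r,np.median(w[k][:,2]), w[k][:,:2].mean(0))
red=(((H<8)|(H>172))&(S>130)&(V>90)).astype(np.uint8);red[:,560:]=0
n,l,s,ce=cv2.connectedComponentsWithStats(red)
for i in range(1,n):
    if s[i,4]>15: print(s[i],ce[i],P3(*ce[i]))
e=[onplane(c,u,v,.012) for u,v in((342,68),(188,302))]; g=e[1]-e[0];print("edge",e,np.arctan2(g[1],g[0]))
E
```

```text
wheel 0.5517234802246094 -0.12332246452569962 0.030904849991202354 0.09497894333071208 [ 0.55037763 -0.12489536]
[508 306  13  10  75] [513.66666667 310.77333333] [0.4766 0.0538 0.0288]
[435 425  13  13  57] [441.07017544 430.87719298] [0.5706 0.0334 0.1211]
edge [array([ 0.46931804, -0.19522144,  0.012     ]), array([ 0.69961488, -0.12763922,  0.012     ])] 0.28544331794529826
```

Call:
arm_command --moves '[[0.0854,[0.001,0,-0.035],0],[0.0854,[0.001,0,-0.07],0],[0.0854,[0.001,0,-0.1],0],[0.0854,[0.001,0,-0.125],0],[0.0854,[0.001,0,-0.142],0],[0.05,[0.001,0,-0.142],0],[0.05,[0.001,0,-0.142],0],[0.05,[0.001,0,-0.142],0]]' --newtons 70

```text
t: 3.37
ee_pos: [0.551, -0.1237, 0.0701]
orientation: [-0.0, -0.429, 0.903, 0.001]
contact_force: [-1.7, 1.6, -7.1]
grip_width: 0.0582
finger_force: 76.4
```

Call:
arm_command --moves '[[0.05,[0,0,0],0],[0.05,[0,0,0],0],[0.05,[0,0,0],0]]'

```text
t: 3.62
ee_pos: [0.551, -0.1237, 0.07]
orientation: [-0.0, -0.429, 0.903, 0.0]
contact_force: [-4.5, 1.9, 1.8]
grip_width: 0.0582
finger_force: 77.3
```

Call:
arm_command --moves '[[0.05,[0,0,0],-0.06],[0.05,[0,0,0],-0.17],[0.05,[0,0,0],-0.28],[0.05,[0,0,0],-0.39],[0.05,[0,0,0],-0.5],[0.05,[0,0,0],-0.61],[0.05,[0,0,0],-0.72],[0.05,[0,0,0],-0.82]]'

```text
t: 4.28
ee_pos: [0.5503, -0.1223, 0.07]
orientation: [-0.001, -0.032, 0.999, 0.002]
contact_force: [-6.4, 6.6, 3.3]
grip_width: 0.0577
finger_force: 77.9
```

Call:
arm_command --moves '[[0.05,[0,0,0],-0.11],[0.05,[0,0,0],-0.22],[0.05,[0,0,0],-0.33],[0.05,[0,0,0],-0.44],[0.05,[0,0,0],-0.55],[0.05,[0,0,0],-0.66],[0.05,[0,0,0],-0.77],[0.05,[0,0,0],-0.88]]'

```text
t: 4.95
ee_pos: [0.5509, -0.1206, 0.07]
orientation: [-0.002, 0.396, 0.918, 0.003]
contact_force: [-4.3, 10.6, 2.8]
grip_width: 0.0579
finger_force: 77.7
```

Call:
arm_command --moves '[[0.05,[0,0,0],-0.11],[0.05,[0,0,0],-0.22],[0.05,[0,0,0],-0.33],[0.05,[0,0,0],-0.44],[0.05,[0,0,0],-0.55],[0.05,[0,0,0],-0.66],[0.05,[0,0,0],-0.77],[0.05,[0,0,0],-0.8]]'

```text
t: 5.62
ee_pos: [0.5525, -0.12, 0.07]
orientation: [-0.002, 0.722, 0.692, 0.004]
contact_force: [-0.7, 11.5, -0.8]
grip_width: 0.058
finger_force: 77.5
```

```bash
python3 - <<'E'
from h import *
s=ctrl.state();print(s["t"],s["joint_pos"],s["ee_pos"],s["contact_force"],s["wrist_torque"])
for n in("top","scene"): snap(n,n+"2")
c,p,d=load("top2"); a=cv2.resize(p[190:320,240:380,::-1],None,fx=4.5,fy=4.5,interpolation=cv2.INTER_CUBIC)
cv2.imwrite("pics/crop2.png",a)
E
```

```text
5.6167 [-0.21862903  0.44140418 -0.31179895  0.81729678  0.00839427  1.39484898] [ 0.5524653  -0.11999185  0.07003408] [-0.65354386 11.47287404 -0.75654108] [2.20921723 0.19912024 0.3794327 ]
```

View pics/crop2.png

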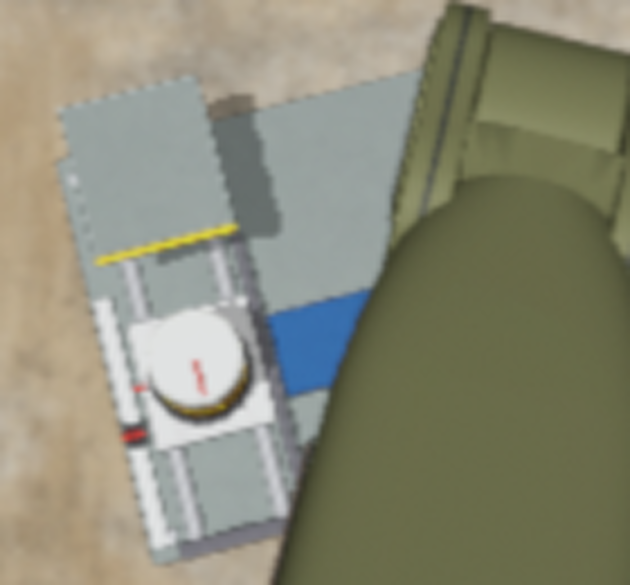

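The carriage is out: pointer at crop (138,388), mark at (135,435), so some travel remains.

```bash
cat > m.py <<'E'
from h import *
import sys
def pm(fn,Y=.27):
    c,p,d=load(fn); a=cv2.cvtColor(p,cv2.COLOR_RGB2HSV).astype(int)
    x=np.array([np.cos(Y),np.sin(Y)])
    H,S,V=a[...,0],a[...,1],a[...,2]
    m=(((H<10)|(H>170))&(S>90)&(V>80)).astype(np.uint8)
    if fn[:3]=="top": m[:240]=0;m[310:]=0;m[:,:255]=0;m[:,300:]=0
    else: m[:220]=0;m[320:]=0;m[:,:240]=0;m[:,380:]=0
    n,l,s,ce=cv2.connectedComponentsWithStats(m)
    for i in range(1,n):
        q=ce[i]; o,r=ray(c,*q); dd=d[int(round(q[1])),int(round(q[0]))]; P=o+r*dd
        print(fn,s[i],q.round(1),"depth",P.round(4),[ (z,onplane(c,*q,z)[:2].round(4),round(float(onplane(c,*q,z)[:2]@x),4)) for z in(.022,.028)])
if __name__=="__main__":
    for f in sys.argv[1:]: pm(f)
E
python3 m.py top2 scene2
```

```text
top2 [270 276   1   1   1] [270. 276.] depth [0.5014 0.0528 0.0368] [(0.022, array([0.5027, 0.0539]), 0.4988), (0.028, array([0.5022, 0.0534]), 0.4982)]
top2 [267 285   5   3  12] [269.1 286.1] depth [0.476  0.0551 0.0251] [(0.022, array([0.4762, 0.0553]), 0.4737), (0.028, array([0.4758, 0.0549]), 0.4732)]
scene2 [311 246   7   3   7] [314. 247.] depth [0.4995 0.0185 0.1213] [(0.022, array([ 0.6571, -0.1017]), 0.6062), (0.028, array([ 0.6476, -0.0945]), 0.5989)]
scene2 [308 278   1   1   1] [308. 278.] depth [0.4963 0.039  0.0464] [(0.022, array([0.5309, 0.0133]), 0.5152), (0.028, array([0.5224, 0.0196]), 0.5087)]
scene2 [300 285   3   3   5] [300.8 286. ] depth [0.501  0.057  0.0286] [(0.022, array([0.5102, 0.0504]), 0.5052), (0.028, array([0.5019, 0.0564]), 0.4987)]
scene2 [305 291   4   6   9] [305.9 292.9] depth [0.4738 0.0623 0.0245] [(0.022, array([0.4771, 0.0599]), 0.4757), (0.028, array([0.469 , 0.0658]), 0.4696)]
```

Call:
arm_command --moves '[[0.05,[0,0,0],-0.11],[0.05,[0,0,0],-0.22],[0.05,[0,0,0],-0.33],[0.05,[0,0,0],-0.44],[0.05,[0,0,0],-0.55],[0.05,[0,0,0],-0.66],[0.05,[0,0,0],-0.76],[0.05,[0,0,0],-0.82]]'

```text
t: 6.38
ee_pos: [0.554, -0.1208, 0.0701]
orientation: [-0.002, 0.938, 0.347, 0.003]
contact_force: [1.2, 10.2, -3.2]
grip_width: 0.0578
finger_force: 77.2
```

```bash
python3 - <<'E'
from h import *
s=ctrl.state();print(s["t"],s["joint_pos"],s["ee_pos"],s["contact_force"])
for n in("top","scene"): snap(n,n+"3")
E
python3 m.py top3 scene3
```

```text
6.3833 [-0.21875971  0.44193878 -0.31077389  0.81489123  0.00734125  2.21500507] [ 0.55399672 -0.1207536   0.07006243] [ 1.18149658 10.19288581 -3.18095914]
top3 [267 285   7   3  16] [269.8 286. ] depth [0.4762 0.0531 0.0259] [(0.022, array([0.4764, 0.0534]), 0.4734), (0.028, array([0.476, 0.053]), 0.4729)]
scene3 [319 249   8   3   8] [322.5 249.9] depth [0.4742 0.013  0.1222] [(0.022, array([ 0.6296, -0.1094]), 0.5776), (0.028, array([ 0.6203, -0.102 ]), 0.5706)]
scene3 [305 288   6   9  16] [307.2 291.2] depth [0.4762 0.0565 0.0258] [(0.022, array([0.4814, 0.0526]), 0.478), (0.028, array([0.4733, 0.0586]), 0.4718)]
```

Call:
arm_command --moves '[[0.0854,[0,0,0],0],[0.0854,[0,0,0],0],[0.0854,[0,0,0],0],[0.0854,[0,0,0.035],0],[0.0854,[0,0,0.075],0],[0.0854,[0,0,0.115],0],[0.0854,[0,0,0.15],0]]'

```text
t: 7.07
ee_pos: [0.5525, -0.1249, 0.2226]
orientation: [0.001, 0.938, 0.347, 0.001]
contact_force: [1.3, 0.7, -0.3]
grip_width: 0.0854
finger_force: 0.0
```

Call:
arm_command --moves '[[0.0854,[-0.015,0.035,0],0],[0.0854,[-0.03,0.07,0],0],[0.0854,[-0.045,0.1,0],0],[0.0854,[-0.066,0.135,0],0],[0.0854,[-0.066,0.135,0],0],[0.0854,[-0.066,0.135,0],0]]'

```text
t: 7.57
ee_pos: [0.4855, 0.0119, 0.2203]
orientation: [0.001, 0.937, 0.348, 0.001]
contact_force: [0.7, -0.7, 1.3]
grip_width: 0.085
finger_force: 0.0
```

```bash
python3 - <<'E'
from h import *
s=ctrl.state();print(s["t"],s["joint_pos"],s["ee_pos"],s["contact_force"])
snap("wrist","w4");snap("top","top4")
E
```

```text
7.5667 [ 2.48993448e-02  1.96451241e-01 -2.52469202e-01  1.11958789e+00
 -7.32746302e-04  2.45483428e+00] [0.48549694 0.01185621 0.22031885] [ 0.7114523  -0.73772385  1.26785865]
```

View pics/w4.png

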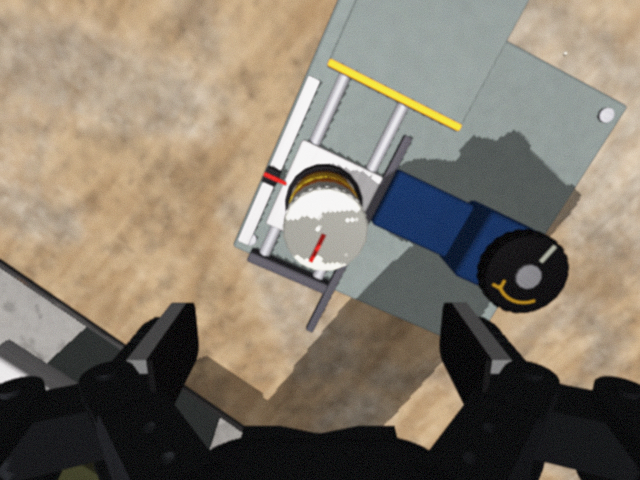

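The wrist view shows the pointer merged with the mark at (275,177), the cap's top at about (325,230), and its red line running to (313,258). The cap is still locked on.

```bash
python3 - <<'E'
from h import *
c,p,d=load("w4")
f=240/np.tan(np.radians(c["fovy"])/2)
v,u=np.mgrid[0:480,0:640]
cam=np.stack([(u-c["cx"])/f,(v-c["cy"])/f,np.ones(u.shape)],-1)*d[...,None]
w=(cam-c["t"])@c["R"]
k=(w[...,2]>.114)&(w[...,2]<.13)&(u>270)&(u<380)&(v>170)&(v<290)
(x,y),r=cv2.minEnclosingCircle(w[k][:,:2].astype(np.float32)); print("cap",x,y,r,np.median(w[k][:,2]),w[k][:,:2].mean(0))
H,S,V=cv2.split(cv2.cvtColor(p,cv2.COLOR_RGB2HSV))
red=(((H<8)|(H>172))&(S>130)&(V>80)&(u<350)&(v<200)&(u>240)).astype(np.uint8)
vv,uu=np.nonzero(red)
x=np.array([np.cos(.275),np.sin(.275)])
for a,b in sorted(zip(uu,vv)):
    q=w[b,a]; print(a,b,q.round(4),"sx",round(q[:2]@x,4), round(float(onplane(c,a,b,.027)[:2]@x),4))
E
```

```text
cap 0.4898879826068878 0.010384956374764442 0.026670465245842934 0.12109097727253823 [0.49094482 0.0113248 ]
263 174 [0.4743 0.0607 0.0279] sx 0.473 0.4728
263 175 [0.4738 0.0602 0.0286] sx 0.4723 0.472
264 172 [0.4759 0.0611 0.0268] sx 0.4746 0.4746
264 173 [0.4753 0.0606 0.0272] sx 0.4739 0.4739
264 174 [0.4749 0.0601 0.0285] sx 0.4734 0.4731
264 175 [0.474  0.0596 0.0268] sx 0.4724 0.4724
264 176 [0.4733 0.0591 0.0263] sx 0.4715 0.4716
265 172 [0.4765 0.0605 0.027 ] sx 0.475 0.475
265 173 [0.4759 0.06   0.0273] sx 0.4743 0.4742
265 174 [0.4753 0.0595 0.0278] sx 0.4736 0.4735
265 175 [0.4748 0.0589 0.0283] sx 0.473 0.4727
265 176 [0.4741 0.0584 0.0281] sx 0.4722 0.472
265 177 [0.4732 0.0579 0.0266] sx 0.4712 0.4712
266 172 [0.477  0.0599 0.027 ] sx 0.4753 0.4753
266 173 [0.4763 0.0594 0.0265] sx 0.4745 0.4746
266 174 [0.476  0.0588 0.0282] sx 0.474 0.4738
266 175 [0.4752 0.0583 0.0273] sx 0.4731 0.4731
266 176 [0.539  0.0577 0.3622] sx 0.5344 0.4723
266 177 [0.4738 0.0573 0.0269] sx 0.4716 0.4716
267 172 [0.4775 0.0592 0.0271] sx 0.4757 0.4757
267 173 [0.477  0.0587 0.0275] sx 0.47
[... 4378 characters left out ...]
.046  0.0318] sx 0.4757 0.4749
282 181 [0.4805 0.0455 0.0312] sx 0.4748 0.4741
282 182 [0.48   0.045  0.0317] sx 0.4742 0.4733
282 183 [0.4792 0.0445 0.0308] sx 0.4733 0.4726
283 180 [0.4816 0.0454 0.0306] sx 0.4758 0.4752
283 181 [0.4813 0.045  0.0327] sx 0.4755 0.4744
283 182 [0.4803 0.0443 0.0301] sx 0.4742 0.4737
283 183 [0.4797 0.0438 0.0303] sx 0.4735 0.4729
284 181 [0.4816 0.0443 0.0311] sx 0.4755 0.4748
284 182 [0.4809 0.0438 0.031 ] sx 0.4748 0.474
284 183 [0.4803 0.0433 0.0312] sx 0.474 0.4733
284 184 [0.4797 0.0427 0.0308] sx 0.4732 0.4725
285 182 [0.482  0.0433 0.0338] sx 0.4756 0.4744
285 183 [0.4808 0.0426 0.0308] sx 0.4743 0.4736
285 184 [0.4802 0.0421 0.0311] sx 0.4736 0.4729
```

Pointer and mark agree within about 1 mm. Cap axis is at (0.490, 0.0105), so I'll descend and grip it.

Call:
arm_command --moves '[[0.0854,[0.004,-0.0015,-0.035],0],[0.0854,[0.004,-0.0015,-0.07],0],[0.0854,[0.004,-0.0015,-0.1],0],[0.0854,[0.004,-0.0015,-0.118],0],[0.0854,[0.004,-0.0015,-0.128],0],[0.0854,[0.004,-0.0015,-0.128],0],[0.0854,[0.004,-0.0015,-0.128],0]]'

```text
t: 8.25
ee_pos: [0.4903, 0.0082, 0.0909]
orientation: [0.0, 0.938, 0.346, -0.0]
contact_force: [1.1, -0.1, 0.5]
grip_width: 0.0852
finger_force: 0.0
```

Call:
arm_command --moves '[[0.045,[0,0,0],0],[0.045,[0,0,0],0],[0.045,[0,0,0],0],[0.045,[0,0,0],0],[0.045,[0,0,0],0],[0.045,[0,0,0],0]]' --newtons 50

```text
t: 8.75
ee_pos: [0.4902, 0.0099, 0.0924]
orientation: [-0.0, 0.938, 0.347, 0.001]
contact_force: [-1.7, 1.6, 5.4]
grip_width: 0.0511
finger_force: 52.8
```

Call:
arm_command --moves '[[0.045,[0,0,-0.002],0],[0.045,[0,0,-0.004],0],[0.045,[0,0,-0.006],0],[0.045,[0,0,-0.007],0],[0.045,[0,0,-0.007],0],[0.045,[0,0,-0.007],0]]'

```text
t: 9.25
ee_pos: [0.4903, 0.0099, 0.0859]
orientation: [0.0, 0.938, 0.347, 0.001]
contact_force: [-2.8, 2.1, 10.4]
grip_width: 0.0508
finger_force: 53.4
```

Call:
arm_command --moves '[[0.045,[0,0,-0.0005],0.1],[0.045,[0,0,-0.0005],0.22],[0.045,[0,0,-0.0005],0.34],[0.045,[0,0,-0.0005],0.46],[0.045,[0,0,-0.0005],0.58],[0.045,[0,0,-0.0005],0.7],[0.045,[0,0,-0.0005],0.82],[0.045,[0,0,-0.0005],0.94]]'

```text
t: 9.92
ee_pos: [0.4911, 0.0101, 0.0859]
orientation: [0.001, 0.677, 0.736, 0.002]
contact_force: [-1.3, 1.6, 11.3]
grip_width: 0.0506
finger_force: 53.5
```

```bash
python3 - <<'E'
from h import *
s=ctrl.state();print(s["t"],s["joint_pos"],s["ee_pos"],s["contact_force"],s["wrist_torque"])
for n in("top","scene"): snap(n,n+"5")
_,a,_=load("top5");_,b,_=load("scene5")
r=lambda p,x,y:cv2.resize(p[y:y+90,x:x+65,::-1],None,fx=6,fy=6,interpolation=cv2.INTER_CUBIC)
cv2.imwrite("pics/crop5.png",np.hstack([r(a,250,230),r(b,285,220)]))
E
```

```text
9.9167 [ 1.98076641e-02  3.12652595e-01 -4.75134682e-01  7.79247307e-01
  1.06264025e-03  1.50625596e+00] [0.49112028 0.01006975 0.08586001] [-1.2788347  1.5775552 11.2669304] [ 0.4492574   0.5051069  -0.05502831]
```

View pics/crop5.png

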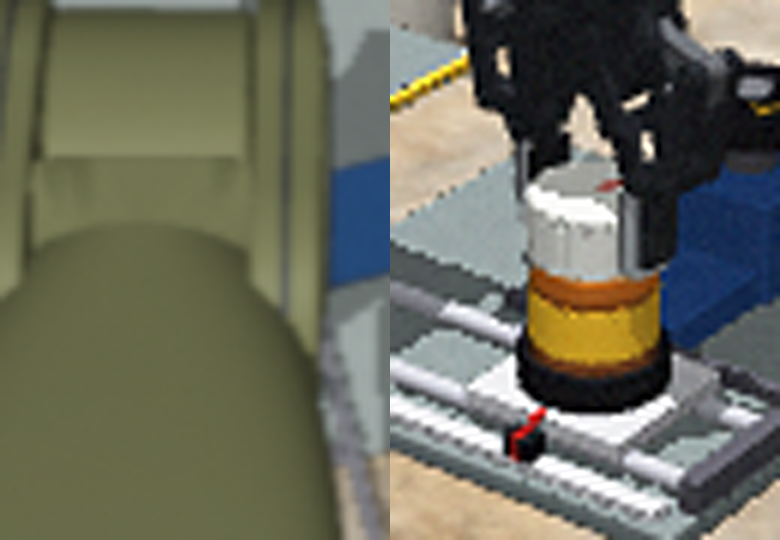

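In the scene crop the cap is pressed and its red line at (610,185) points about 50–60° round from its locked direction, so it turned with the fingers; pointer and mark still line up. I'll finish the twist to about 1.07 rad and lift.

Call:
arm_command --moves '[[0.045,[0,0,0],0.06],[0.045,[0,0,0],0.12],[0.045,[0,0,0],0.12],[0.045,[0,0,0],0.12]]'

```text
t: 10.35
ee_pos: [0.4912, 0.01, 0.0859]
orientation: [0.001, 0.633, 0.774, 0.002]
contact_force: [-2.8, 2.9, 12.7]
grip_width: 0.0508
finger_force: 53.5
```

Call:
arm_command --moves '[[0.045,[0,0,0.004],0],[0.045,[0,0,0.008],0],[0.045,[0,0,0.012],0],[0.045,[0,0,0.016],0],[0.045,[0,0,0.016],0]]'

```text
t: 10.77
ee_pos: [0.4901, 0.0092, 0.1004]
orientation: [0.001, 0.634, 0.774, 0.0]
contact_force: [-0.3, 0.3, 0.5]
grip_width: 0.0511
finger_force: 52.2
```

Call:
arm_command --moves '[[0.045,[0,0,0.01],0],[0.045,[0,0,0.022],0],[0.045,[0,0,0.036],0],[0.045,[0,0,0.048],0],[0.045,[0,0,0.054],0],[0.045,[0,0,0.054],0],[0.045,[0,0,0.054],0],[0.045,[0,0,0.054],0]]'

```text
t: 11.43
ee_pos: [0.489, 0.0093, 0.1529]
orientation: [-0.001, 0.634, 0.774, -0.001]
contact_force: [0.1, -0.2, -1.0]
grip_width: 0.0509
finger_force: 52.4
```

```bash
python3 - <<'E'
from h import *
s=ctrl.state();print(s["t"],s["ee_pos"],s["contact_force"],s["finger_force"],s["grip_width"])
snap("scene","scene6")
b=load("scene6")[1]
cv2.imwrite("pics/crop6.png",cv2.resize(b[200:320,260:380,::-1],None,fx=4.5,fy=4.5,interpolation=cv2.INTER_CUBIC))
E
python3 m.py scene6
```

```text
11.4333 [0.48897889 0.0093251  0.15291647] [ 0.05199205 -0.20030514 -1.04977186] 52.36029924853938 0.05085566701499188
scene6 [320 224   6   2   8] [322.5 224.5] depth [0.4875 0.003  0.1794] [(0.022, array([ 0.7587, -0.2106]), 0.675), (0.028, array([ 0.7484, -0.2025]), 0.6672)]
scene6 [324 257   1   1   1] [324. 257.] depth [0.4771 0.0062 0.1002] [(0.022, array([ 0.5946, -0.087 ]), 0.5499), (0.028, array([ 0.5856, -0.0799]), 0.5431)]
scene6 [327 279   1   1   1] [327. 279.] depth [0.4607 0.0097 0.0496] [(0.022, array([ 0.4986, -0.0207]), 0.475), (0.028, array([ 0.4904, -0.0141]), 0.4689)]
scene6 [305 288   6   9  16] [307.2 291.2] depth [0.4779 0.0552 0.0246] [(0.022, array([0.4814, 0.0526]), 0.478), (0.028, array([0.4733, 0.0586]), 0.4718)]
```

View pics/crop6.png

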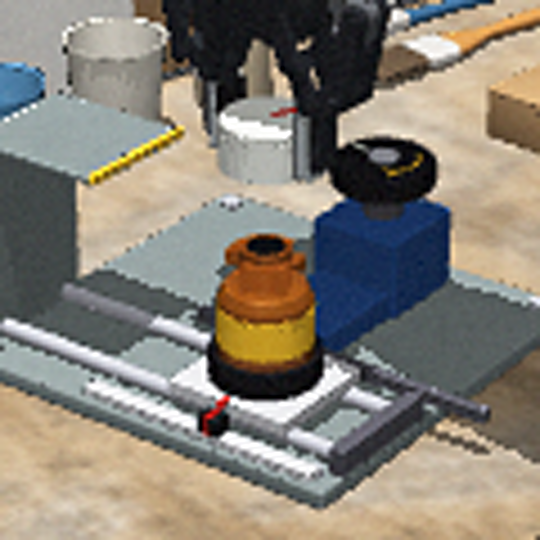

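The cap is held upright above the open bottle: its top is at z ≈ 0.179, so its rim is about 45 mm above the mouth. The pointer at crop (215,410) is still on the mark.

```bash
python3 -c "
from bench import ctrl
print(ctrl.hand_in())"
```

```text
the job is handed in; nothing more can be done
None
```

I cranked the carriage to the mark (pointer within about 1 mm), pressed and twisted the cap off, and handed in at about 11.4 s; the gripper is holding the cap upright about 45 mm above the bottle's mouth, but hand-in returned no verdict.

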